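# Lubricate the drawing pin, then draw the spring clamp open to its index and hold it there

### The arm

A 6-joint arm with a two-finger parallel gripper is mounted at the origin on the work surface. World frame = base frame: x ahead of the robot, y to its left, z up, the work surface at z = 0. Lengths are in m, angles in degrees, forces in N, time in s.
With the tool pointing down it reaches from about 0.325 to 0.775 m from the base axis. Payload 9.3 kg.
Tool frame: the origin (TCP) lies at the very end of the fingers, on their centre line; the grasp point (between the pads) lies 19 mm behind it; y points along the fingers, z is the direction in which the jaws open and shut, and the axes are right-handed (so a half turn about y gives the same grasp; the last joint's range is limited). The gripper opens to 85 mm and grips with 20 to 120 N. Pads are 22 mm wide; open, the fingers measure 114 mm over their backs; the gripper's body (76 mm by 85 mm) begins 54 mm behind the grasp point. The pads swing forward as they close: fully open they stand 13 mm farther back than shut.
Start: joints at [-76.696, 14.817, 1.232, 76.415, 0, 81.257], TCP at [0.206, -0.51, 0.231] pointing down, gripper open.
Joint ranges: [-174.27, 174.27], [-52.1, 104.24], [-59.71, 78.15], [-110.17, 111.67], [-87.03, 83.33], [-180, 180]. Speed limits (degrees/s): [127.2, 127.2, 159.86, 180, 180, 180].

### API

Orientations are given as [roll, pitch, yaw] about the fixed x, y, z axes, in that order (R = Rz(yaw) Ry(pitch) Rx(roll)).
In Python, from station import state, snapshot, job_done, recognise, landmark_of gives the robot as it stands. The module is installed in compiled form; this text tells all that it offers.
- The arm moves only by the tool move_arm, never from a script. Its argument "increments" is a list of rows, each an object of numbers: "x", "y", "z": the shift along the tool's x, y, z in m; "turn": the turn about the tool's y in rad. A call has 1 to 12 rows; each row is the pose to reach, as a shift and turn from the pose commanded when the call began, along the tool's axes at that moment; what a row does not reach only later rows make up. A row lasts 1/8 s, in which the tool goes at most 62.5 mm and 10.7 degrees, less where a joint would pass 70% of its speed; a pose out of reach is approached as far as the arm can. A call with a gripper value outside its range is refused whole. "claw" is the finger opening in m, from 0 to 0.0854, set as the call begins (left out, the last holds). The fingers move at their own pace and stop on an object; "grip_force" is the grip in N (left out, the last holds). Time passes only in rows, so rows that repeat a pose let the fingers close. It gives the time, the measured TCP pose, the force and the opening at its end, in the units of the state.
- state(): the state, without advancing time (a new reading comes with each control period).
- snapshot(name): name is "scene" or "top" or "wrist"; returns a dict with "color" (384x512x3 uint8, blue, green, red), "range_z" (384x512 float32, m along the optical axis (not along the pixel's ray), 0 where there is no reading), "fovy" (degrees; the focal length in pixels is half the picture's height over the tangent of half this angle, whatever the lens; pixels are square), "cx", "cy" (the principal point, pixels), "dist" ([k1, k2, p1, p2, k3] as OpenCV has them; the pictures are not rectified), "xyz" and "rotation" of the camera in the world. Camera axes: x right, y down, z forward; pixel columns grow to the right and rows downward; lengths in m; the calibration is good to about 2 mm. A picture is of the moment at which its call begins.
- job_done(): hands the job in, once; it reports no verdict.
Trained networks look in a picture, given as the dict that the camera call returned (one of the last four; its "shot" number tells which), for a name from the list of things; names that differ only in an ending like _2 or _b are one class to them, and where a whole thing is asked for, a point or a joint stands for the part that bears it (a point fixed in the world has none). Each returns a list of dicts, best first, with "p" (0 to 1); they miss things now and then, are a little off and sometimes report something else, mostly with a low value. They report only what shows in the picture. A call takes as long as a camera call.
- recognise(picture, name): "centre" ([row, column] in pixels, amid what is visible of it).
- landmark_of(picture, name): "centre" ([row, column] in pixels: a listed point, or the origin of a listed thing).
The state is a dict: "t": time; "q": joint angles; "qd": joint speeds; "joint_torque": joint torques, N m; "tool_pos": TCP position; "tool_rot": TCP orientation; "force": force on the tool from outside, world axes, zero at the start; "ft_torque": the same for the moment, N m; "gripper_width": finger opening in m.
Only numpy, scipy, OpenCV 4.12 (cv2) and the standard library are available. Lean on these libraries where they do the work, as an engineer would, in place of code of your own. Each camera call takes 0.05 s, during which the arm holds its last target.

### The job

Take the wooden-handled drawing pin out of its holder block, dip its steel tip well down into the lubricating pot (towards the felt pad), then put the tip down through the draw eye of the spring clamp and, with the pin, pull the slide out until its pointer stands level with the blade of the index clip, so that a colleague can load the jaws. Finish while holding: the program ends with the pin still gripped and the slide held at the index against its spring, with fingers and arm off the slide. Leave the pot and everything else on the bench standing where it is.

Things in the scene. Friction and masses are not known exactly. Their poses are not given: they have to be found in the camera images.
- holder: aluminium block 60 x 60 x 50 mm high, fixed, with a 14 mm upright hole in the middle of its top in which the drawing pin stands. Origin: centre of its underside, z up; its sides run along its x and y.
- pin: hand tool 105 mm long, about 0.12 kg, standing upright in the holder, free to turn about its axis. From the tip up: steel pin 10 mm in diameter to 45 mm, steel collar 28 mm in diameter to 50 mm (rests on the holder's top), square wooden handle 22 x 22 mm to 105 mm. Origin: centre of the tip, 5 mm above the bench at the start; z up the handle; its flats face x and y, parallel to the holder's sides
- pin_tip (a point): the centre of the lower end of the drawing pin (same point as pin)
- pot: lubricating pot: open aluminium cup, round, outside diameter 68 mm, 45 mm high, wall 3 mm, standing loose on the bench, 0.4 kg; a grey felt pad lies in it, its top 14 mm above the bench (31 mm below the rim). Origin: centre of its underside.
- pot_rim (a point): centre of the pot's mouth, at rim height, 45 mm above the bench
- clamp: spring clamp fixed to the bench: grey base plate 260 (x) x 130 (y) x 12 mm, fixed jaw 55 mm high at its +x end, two spring tubes 41 mm either side of the middle, tops 35 mm above the bench. Origin: centre of the base's underside, z up. The slide draws out along the clamp's -x, roughly towards the robot
- slide: sliding steel jaw of the clamp with a tongue and, at the tongue's -x end, the flat draw eye. Origin and axes as the clamp's when fully home; drawn out, it shifts along the clamp's -x by 0 to 75 mm. A spring pulls it home: 1.8 N at home plus 60 N per metre drawn, plus 0.4 N friction and damping of 10 N per m/s
- eye (a point): centre of the upper face of the draw eye: steel plate 56 x 52 x 12 mm, upper face 46 mm and underside 34 mm above the bench, with an upright through hole 24 mm in diameter here. Below it is the clamp's base, top 12 mm above the bench (drawn far, the hole may come just beyond the base's end)
- pointer (a point): top outer end of the slide's pointer, a 3 mm thick upright steel fin on the +y end of the sliding jaw, 55 mm above the bench; 158 mm along the clamp's +x from the eye. Moves with the slide.
- mark: index clip: dark block 24 x 14 x 18 mm at the +y side of the clamp's base, with an upright aluminium blade 3 mm thick, 55 mm high, just outside the pointer's path. Fixed; axes as the clamp's. Origin: underside, below the blade. It is set 30 to 60 mm from the pointer's home, towards the clamp's -x; the slide is right when pointer and blade have the same x along the clamp
- contactor: white and grey contactor block, 70 x 45 x 54 mm, loose on the bench; leave alone. Origin: underside, in the middle
- breaker: row of three white circuit breakers, 70 x 72 x 61 mm, loose on the bench; leave alone. Origin: underside, in the middle
- terminals: strip of six grey terminals on a steel foot, 45 x 85 x 38 mm, loose on the bench; leave alone. Origin: underside, in the middle
- button_box: white square push-button box, 80 x 80 x 63 mm, loose on the bench; leave alone. Origin: underside, in the middle
- screw_bin: clear open box full of screws, 120 x 120 x 60 mm, loose on the bench; leave alone. Origin: underside, in the middle
- driver: screwdriver lying flat, loose on the bench; leave alone. Origin: underside
- relay: small grey relay on a black socket, 30 x 40 x 47 mm, loose on the bench; leave alone. Origin: underside, in the middle

How it is judged (in metres and radians):
On the way, in this order (a step that is already met when the one before it is completed fails the run):
1. the tip of the gripped drawing pin is dipped into the pot, at least 15 mm below its rim (contact force between the fingers and pin above 2 N and horizontal distance between pin_tip and pot_rim below 0.03 m and z of pin_tip in the frame of pot_rim below -0.015 m), for 0.1 s.
2. the tip of the gripped drawing pin is down through the draw eye, at least 10 mm below its upper face (contact force between the fingers and pin above 2 N and horizontal distance between pin_tip and eye below 0.015 m and z of pin_tip in the frame of eye below -0.01 m), for 0.1 s.
At the end, for the whole second after the job is handed in: Pointer within 6 mm of the index blade along the clamp, still (under 10 mm/s); pin gripped (over 2 N), its tip through the eye (10 mm below its top, within 15 mm of its axis) and pulling the slide with over 1 N; fingers and arm (under 0.5 N) off the slide; pot within 0.2 rad of upright (all of step 2 and x of pointer in the frame of mark between -0.006 and 0.006 m and contact force between pin and slide above 1 N and contact force between each of the arm, the fingers and slide below 0.5 N and linear speed of slide below 0.01 m/s and angle between pot's own z axis and vertical below 0.2 rad); the arm keeps its last pose, push and grip.
It fails at once if the slide is pulled or pushed with the fingers or the arm (over 2 N) instead of the pin (contact force between any of the fingers, the arm and slide above 2 N).
It fails at once if the pot is tipped (over 0.4 rad) or shoved more than 40 mm (angle between pot's own z axis and vertical above 0.4 rad or distance of pot from where it was at the start of the episode above 0.04 m).
It fails at once if another thing on the bench is moved more than 25 mm (distance of any of contactor, breaker, terminals, button_box, screw_bin, driver, relay from where it was at the start of the episode above 0.025 m).
It also fails if it takes over 38 s, if anything falls off the work surface, if the arm or the gripper's body presses on something with over 40 N, if the wrist force passes 120 N, or if a joint passes its speed limit or range.

## Working session

There is one attempt and no reset: what is moved stays moved. The work goes in short steps, Python scripts to look and compute and a tool call to move; the robot and the scene stay as the last step left them, time stands still between calls to the robot, and variables do not carry over. Pictures are saved under pics/ and viewed, and the job is handed in when it is done.

Besides the shell and the picture viewer there is one more tool, called after "Request:" as name(argument=value, ...) on one line, values as JSON. move_arm: Moves the arm, as the interface text tells. Its arguments: {"type":"object","properties":{"increments":{"type":"array","items":{"type":"object","properties":{"x":{"type":"number"},"y":{"type":"number"},"z":{"type":"number"},"turn":{"type":"number"}}}},"claw":{"type":"number"},"grip_force":{"type":"number"}},"required":["increments"]}

```bash
mkdir -p pics; cat > h.py <<'E'
import numpy as np, cv2
from station import state, snapshot, job_done, recognise, landmark_of
from scipy.spatial.transform import Rotation as R
def K(s):
    f=s["color"].shape[0]/2/np.tan(np.radians(s["fovy"]/2))
    return np.array([[f,0,s["cx"]],[0,f,s["cy"]],[0,0,1.]])
def rot(s):
    r=np.array(s["rotation"],float)
    return r if r.shape==(3,3) else R.from_euler('xyz',r,degrees=True).as_matrix()
def ray(s,rc):
    p=cv2.undistortPoints(np.array([[[rc[1],rc[0]]]],float),K(s),np.array(s["dist"],float))[0,0]
    return rot(s)@np.array([p[0],p[1],1.])
def atz(s,rc,z):
    d=ray(s,rc);o=np.array(s["xyz"]);return o+d*(z-o[2])/d[2]
def proj(s,P):
    P=np.atleast_2d(P);r=rot(s).T
    q,_=cv2.projectPoints(P.astype(float),cv2.Rodrigues(r)[0],-r@np.array(s["xyz"]),K(s),np.array(s["dist"],float))
    return q[:,0,::-1]
def cloud(s):
    h,w=s["range_z"].shape
    c,r=np.meshgrid(np.arange(w),np.arange(h))
    p=cv2.undistortPoints(np.stack([c,r],-1).reshape(-1,1,2).astype(float),K(s),np.array(s["dist"],float))[:,0]
    z=s["range_z"].reshape(-1)
    X=np.c_[p*z[:,None],z]@rot(s).T+np.array(s["xyz"])
    return X.reshape(h,w,3)
E
python3 - <<'E'
from h import *
print(state())
for n in ["scene","top"]:
    s=snapshot(n); cv2.imwrite(f"pics/{n}0.png",s["color"]); print(n,s["xyz"],s["rotation"],s["fovy"],s["dist"])
    zs=dict(pin_tip=.005,pot_rim=.045,eye=.046,pointer=.055,mark=0,holder=0,clamp=0,contactor=0,breaker=0,terminals=0,button_box=0,screw_bin=0,driver=0,relay=0)
    for k,z in zs.items():
        for d in landmark_of(s,k)[:2]: print(k,round(d["p"],2),np.round(d["centre"],1),np.round(atz(s,d["centre"],z),4))
E
```

```text
{'t': 0.0, 'q': array([-7.66941558e+01,  1.48512109e+01,  1.18951964e+00,  7.64150035e+01,
        2.68921672e-04,  8.12561196e+01]), 'qd': array([-0.06540983, -0.01279312,  0.00391305,  0.07764963,  0.03636432,
        0.02438829]), 'joint_torque': array([-1.88609192e-04, -5.55641878e+01,  3.44530106e+01,  1.38618125e-02,
       -2.95782629e-04, -3.16418145e-06]), 'tool_pos': array([ 0.20640375, -0.50950272,  0.23066026]), 'tool_rot': array([-9.00757625e+01,  1.19247673e-02, -1.57950283e+02]), 'force': array([ 0.36266713, -1.24429156, -0.19594875]), 'ft_torque': array([ 0.00277489, -0.03002112, -0.03036443]), 'gripper_width': 0.08532192882983063}
scene [ 1.03783013 -0.37496697  0.68571029] [-139.1736242    -0.18811696   55.43203917] 57.250073186749475 [-0.00729977  0.          0.          0.          0.        ]
pin_tip 0.69 [183.8 185.5] [ 0.4232 -0.1534  0.005 ]
pot_rim 0.77 [144.5 294.4] [0.4972 0.151  0.045 ]
eye 0.73 [222.6 213.7] [ 0.6026 -0.1704  0.046 ]
eye 0.33 [135.  332.3] [0.527  0.2651 0.046 ]
pointer 0.63 [247.9 284.3] [ 0.7496 -0.0846  0.055 ]
mark 0.64 [147.7 293.3] 
[... 1185 characters left out ...]
2. ] [ 0.6845 -0.0774  0.    ]
mark 0.35 [203.8 406.3] [ 0.5339 -0.4603  0.    ]
holder 0.9 [220.1 139.1] [0.4959 0.305  0.    ]
clamp 0.7 [158.5 300.8] [ 0.6706 -0.1609  0.    ]
contactor 0.81 [145.6 197.6] [0.7135 0.1405 0.    ]
contactor 0.6 [175.5 305.2] [ 0.6199 -0.1721  0.    ]
breaker 0.87 [260.7 357.6] [ 0.3754 -0.3114  0.    ]
terminals 0.79 [243.4 240.9] [0.4275 0.0142 0.    ]
button_box 0.55 [202.5 404.7] [ 0.5377 -0.4559  0.    ]
screw_bin 0.92 [160.  123.4] [0.6733 0.3591 0.    ]
screw_bin 0.15 [242.6 244.3] [0.4297 0.0047 0.    ]
driver 0.65 [178.  199.2] [0.6163 0.1342 0.    ]
relay 0.46 [245.6 295.9] [ 0.4197 -0.1399  0.    ]
relay 0.31 [158.4 299.9] [ 0.6709 -0.1583  0.    ]
```

View pics/scene0.png

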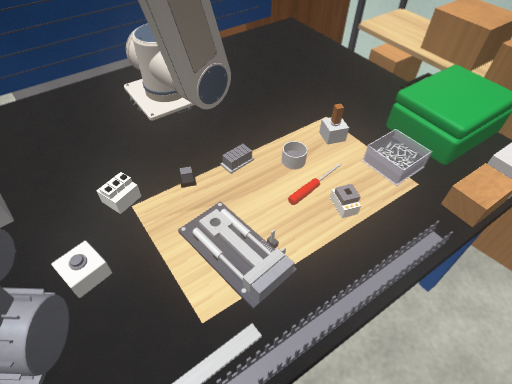

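View pics/top0.png

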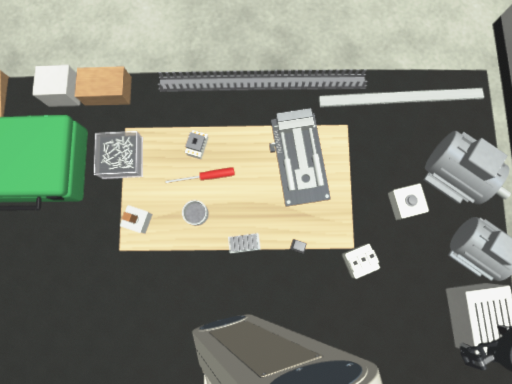

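```bash
python3 - <<'E'
from h import *
for n in ["scene","top"]:
    s=snapshot(n); C=cloud(s).reshape(-1,3)
    def sel(c,r,z0,z1):
        return C[(np.hypot(C[:,0]-c[0],C[:,1]-c[1])<r)&(C[:,2]>z0)&(C[:,2]<z1)]
    def rep(nm,P):
        if len(P)<5: print(nm,len(P));return
        print(n,nm,len(P),'mean',np.round(P.mean(0),4),'rect',[np.round(a,4) for a in cv2.minAreaRect(P[:,:2].astype(np.float32))])
    b=sel((.65,-.15),.3,-.01,.005); print(n,'bench z',np.median(b[:,2]))
    rep('pot rim',sel((.503,.147),.06,.040,.05))
    rep('pot all',sel((.503,.147),.06,.025,.05))
    rep('holdertop',sel((.495,.306),.06,.044,.056))
    rep('holder all',sel((.495,.306),.06,.03,.056))
    rep('handle top',sel((.495,.306),.05,.1,.116))
    rep('handle all',sel((.495,.306),.05,.07,.12))
    rep('base',sel((.67,-.155),.155,.006,.018))
    rep('clamp',sel((.67,-.155),.155,.006,.07))
    rep('eye',sel((.603,-.17),.045,.041,.051))
    rep('jaw',sel((.67,-.155),.17,.05,.06))
s=snapshot("scene")
def crop(s,c,w,nm,k=10):
    r,q=map(int,c); im=s["color"][r-w:r+w,q-w:q+w]; cv2.imwrite(nm,cv2.resize(im,None,fx=k,fy=k,interpolation=cv2.INTER_CUBIC))
crop(s,(125,332),28,"pics/h_s.png");crop(s,(245,240),60,"pics/c_s.png",5)
s=snapshot("top"); crop(s,(218,137),28,"pics/h_t.png");crop(s,(158,300),55,"pics/c_t.png",5)
E
python3 -c "
import cv2,numpy as np
a=[cv2.resize(cv2.imread('pics/'+n),(390,290)) for n in ['h_s.png','h_t.png','c_s.png','c_t.png']]
cv2.imwrite('pics/m.png',np.vstack([np.hstack(a[:2]),np.hstack(a[2:])]))"
```

```text
scene bench z 0.0005426574356033331
scene pot rim 117 mean [0.5124 0.14   0.0435] rect [array([0.5116, 0.1407]), array([0.0667, 0.0668]), np.float64(20.1651)]
scene pot all 302 mean [0.5122 0.1396 0.0367] rect [array([0.5126, 0.1401]), array([0.0663, 0.069 ]), np.float64(25.1716)]
scene holdertop 231 mean [0.5011 0.2975 0.0498] rect [array([0.4955, 0.305 ]), array([0.0616, 0.0636]), np.float64(69.6453)]
scene holder all 345 mean [0.5032 0.2946 0.0456] rect [array([0.4954, 0.3039]), array([0.0612, 0.0642]), np.float64(72.8984)]
scene handle top 66 mean [0.497  0.302  0.1076] rect [array([0.4949, 0.3036]), array([0.0222, 0.0244]), np.float64(72.9707)]
scene handle all 158 mean [0.4983 0.3005 0.0946] rect [array([0.4951, 0.3039]), array([0.0228, 0.0244]), np.float64(73.5859)]
scene base 2545 mean [ 0.6666 -0.1738  0.0122] rect [array([ 0.6659, -0.1493]), array([0.2613, 0.1469]), np.float64(8.3079)]
scene clamp 6046 mean [ 0.6895 -0.1626  0.0305] rect [array([ 0.666 , -0.1493]), array([0.2616, 0.1469]), np.float64(8.3844)]
scene eye 503 mean [ 0.608  -0.1668  0.0461] rect [array([ 0.6102
[... 737 characters left out ...]
037 0.1095] rect [array([0.4943, 0.305 ]), array([0.0233, 0.0211]), np.float64(71.0742)]
top handle all 113 mean [0.4933 0.3012 0.1029] rect [array([0.4942, 0.3047]), array([0.0234, 0.022 ]), np.float64(73.533)]
top base 2174 mean [ 0.6447 -0.1564  0.0126] rect [array([ 0.6741, -0.1599]), array([0.2844, 0.296 ]), np.float64(1.3451)]
top clamp 4285 mean [ 0.6671 -0.1536  0.0281] rect [array([ 0.6741, -0.1599]), array([0.2844, 0.296 ]), np.float64(1.3451)]
top eye 371 mean [ 0.6071 -0.1653  0.0467] rect [array([ 0.6106, -0.1647]), array([0.0719, 0.0522]), np.float64(8.8456)]
top jaw 657 mean [ 0.7633 -0.1409  0.0552] rect [array([ 0.6913, -0.1323]), array([0.1185, 0.2268]), np.float64(88.836)]
```

View pics/m.png

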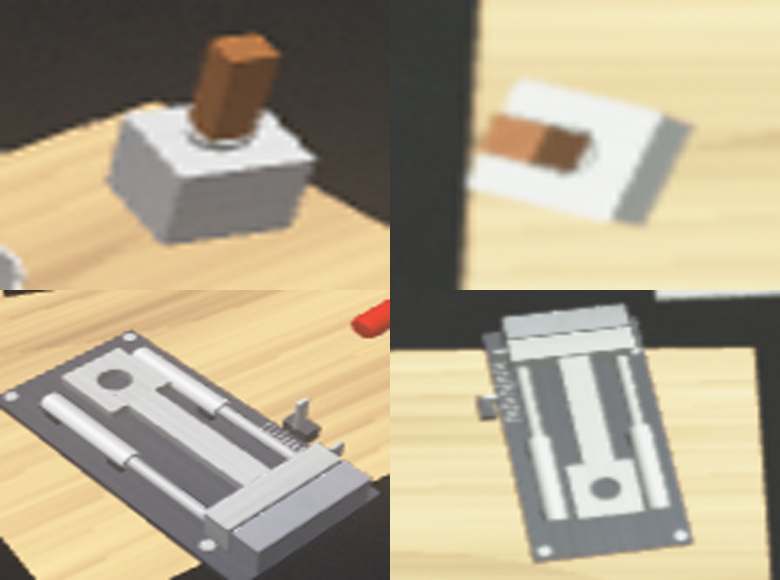

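```bash
cat >> h.py <<'E'
def go(p,yaw,pos=None,y0=None):
    "shift for the move from present pose to p,yaw"
    st=state(); 
    pos=np.array(st["tool_pos"] if pos is None else pos); y0=st["tool_rot"][2] if y0 is None else y0
    d=R.from_euler('xyz',[-90,0,y0],degrees=True).as_matrix().T@(np.array(p)-pos)
    t=-np.radians((yaw-y0+180)%360-180)
    print('t',st['t'],'pos',np.round(st['tool_pos'],4),'rot',np.round(st['tool_rot'],2),'f',np.round(st['force'],2),'w',st['gripper_width']); print('x %.4f y %.4f z %.4f turn %.4f'%(*d,t))
E
python3 - <<'E'
from h import *
go((.4945,.3045,.2),-108,(.206,-.51,.231),-157.953)
for n in ["scene","top"]:
    s=snapshot(n); C=cloud(s).reshape(-1,3)
    m=(np.hypot(C[:,0]-.69,C[:,1]+.075)<.045)&(C[:,2]>.022)
    a=np.radians(8.5); P=C[m]; o=np.array([.667,-.158]); d=P[:,:2]-o
    u=d@[np.cos(a),np.sin(a)]; v=d@[-np.sin(a),np.cos(a)]
    k=v>.066
    print(n); print(np.round(np.c_[u,v,P[:,2]][k],4))
E
```

```text
t 1.7 pos [ 0.2064 -0.5098  0.2313] rot [ -90.      0.   -157.95] f [ 0.32  0.53 -0.92] w 0.0858148808243991
x -0.5731 y 0.0310 z -0.6466 turn -0.8718
scene
[[0.0445 0.0753 0.0559]
 [0.0456 0.0774 0.0551]
 [0.0447 0.0721 0.0554]
 [0.0457 0.0743 0.0543]
 [0.0465 0.0767 0.0529]
 [0.0447 0.069  0.0546]
 [0.0465 0.0703 0.0553]
 [0.0478 0.0721 0.0549]
 [0.046  0.0776 0.0477]
 [0.0452 0.0686 0.0518]
 [0.0461 0.071  0.0504]
 [0.047  0.0733 0.0492]
 [0.0455 0.0785 0.0425]
 [0.0447 0.0696 0.0465]
 [0.0465 0.0708 0.0472]
 [0.0459 0.075  0.0424]
 [0.0461 0.0782 0.0395]
 [0.0465 0.0677 0.0464]
 [0.0466 0.071  0.0433]
 [0.0462 0.0749 0.0391]
 [0.0466 0.0779 0.0365]
 [0.0463 0.0683 0.0417]
 [0.0474 0.0703 0.0409]
 [0.0467 0.0747 0.0358]
 [0.0474 0.0772 0.0341]
 [0.0462 0.0687 0.0374]
 [0.0461 0.0722 0.0337]
 [0.0458 0.076  0.0296]
 [0.0468 0.0783 0.0283]
 [0.0462 0.069  0.0331]
 [0.047  0.0714 0.0316]
 [0.0466 0.0754 0.0271]
 [0.0433 0.0693 0.0257]
 [0.0454 0.0702 0.0271]
 [0.0462 0.0728 0.0253]
 [0.0437 0.0691 0.0223]
 [0.0463 0.0694 0.0249]]
top
[[0.047  0.0787 0.055 ]
 [0.0459 0.0761 0.0574]
 [0.0453 0.0734 0.0578]
 [0.0462 0.0703 0.0533]
 [0.0453 0.0789 0.0513]
 [0.0459 0.0758 0.0474]
 [0.0436 0.0736 0.054 ]
 [0.0455 0.0701 0.0458]
 [0.0516 0.0828 0.0223]
 [0.045  0.0787 0.0423]
 [0.0458 0.0755 0.0379]
 [0.0447 0.0729 0.0402]
 [0.0442 0.0701 0.0403]
 [0.0482 0.0805 0.0224]
 [0.0445 0.0785 0.0339]
 [0.0456 0.0753 0.0283]
 [0.0457 0.0723 0.0263]
 [0.0443 0.0698 0.0296]
 [0.0452 0.081  0.0225]
 [0.0443 0.0783 0.0242]
 [0.0355 0.0768 0.0228]
 [0.0347 0.0711 0.0222]]
```

Request:
move_arm(increments=[{"x":-0.573,"y":0.031,"z":-0.647,"turn":-0.872},{"x":-0.573,"y":0.031,"z":-0.647,"turn":-0.872},{"x":-0.573,"y":0.031,"z":-0.647,"turn":-0.872},{"x":-0.573,"y":0.031,"z":-0.647,"turn":-0.872},{"x":-0.573,"y":0.031,"z":-0.647,"turn":-0.872},{"x":-0.573,"y":0.031,"z":-0.647,"turn":-0.872},{"x":-0.573,"y":0.031,"z":-0.647,"turn":-0.872},{"x":-0.573,"y":0.031,"z":-0.647,"turn":-0.872},{"x":-0.573,"y":0.031,"z":-0.647,"turn":-0.872},{"x":-0.573,"y":0.031,"z":-0.647,"turn":-0.872},{"x":-0.573,"y":0.031,"z":-0.647,"turn":-0.872},{"x":-0.573,"y":0.031,"z":-0.647,"turn":-0.872}], claw=0.0854)

```text
t: 3.3
tool_pos: [0.4568, 0.1992, 0.2045]
tool_rot: [-90.0, 0.0, -108.0]
force: [1.6, -0.2, 0.8]
gripper_width: 0.0849
```

```bash
python3 - <<'E'
from h import *
go((.4945,.3045,.2),-108)
E
```

```text
t 3.3 pos [0.4568 0.1992 0.2045] rot [-8.9950e+01  2.0000e-02 -1.0796e+02] f [ 1.55 -0.21  0.79] w 0.08492366177889446
x -0.1118 y 0.0045 z 0.0033 turn 0.0006
```

Request:
move_arm(increments=[{"x":0,"y":0,"z":0},{"x":0,"y":0,"z":0}])

```text
invalid input
```

```bash
python3 - <<'E'
from h import *
go((.4945,.3045,.2),-108)
E
```

```text
t 3.3 pos [0.4568 0.1992 0.2045] rot [-8.9950e+01  2.0000e-02 -1.0796e+02] f [ 1.55 -0.21  0.79] w 0.08492366177889446
x -0.1118 y 0.0045 z 0.0033 turn 0.0006
```

Request:
move_arm(increments=[{"x":-0.05,"y":0.0,"z":0.0,"turn":0.0},{"x":-0.08,"y":0.0,"z":0.0,"turn":0.0},{"x":-0.08,"y":0.0,"z":0.0,"turn":0.0},{"x":-0.08,"y":0.0,"z":0.0,"turn":0.0}])

```text
t: 3.8
tool_pos: [0.4808, 0.2724, 0.2043]
tool_rot: [-90.0, -0.0, -108.0]
force: [-0.4, -0.0, 0.1]
gripper_width: 0.0855
```

```bash
python3 - <<'E'
from h import *
go((.4945,.3045,.2),-108)
s=snapshot("wrist"); cv2.imwrite("pics/w1.png",s["color"]); print(s["xyz"],s["rotation"])
C=cloud(s).reshape(-1,3)
def rep(nm,c,r,z0,z1):
    P=C[(np.hypot(C[:,0]-c[0],C[:,1]-c[1])<r)&(C[:,2]>z0)&(C[:,2]<z1)]
    if len(P)>5: print(nm,len(P),np.round(P.mean(0),4),[np.round(a,4) for a in cv2.minAreaRect(P[:,:2].astype(np.float32))])
rep('handle',(.4945,.3045),.03,.105,.115)
rep('handle',(.4945,.3045),.03,.07,.115)
rep('holder',(.4945,.3045),.06,.045,.055)
rep('pot',(.512,.1405),.06,.04,.05)
for k in("pin","pin_tip","holder","pot_rim"): print(k,landmark_of(s,k)[:2])
E
```

```text
t 3.8 pos [0.4808 0.2724 0.2043] rot [-9.0020e+01 -3.0000e-02 -1.0798e+02] f [-0.41 -0.04  0.12] w 0.08548354548342679
x -0.0347 y 0.0043 z 0.0031 turn 0.0003
[0.50281518 0.34019562 0.34702812] [ 1.63846050e+02  2.36303909e-02 -1.79898562e+01]
handle 639 [0.4944 0.3075 0.1099] [array([0.4946, 0.3071]), array([0.0214, 0.0214]), np.float64(71.5091)]
handle 710 [0.4947 0.3085 0.1077] [array([0.4946, 0.3071]), array([0.0215, 0.0214]), np.float64(71.5461)]
holder 2434 [0.4949 0.3097 0.0502] [array([0.4942, 0.3068]), array([0.06, 0.06]), np.float64(71.555)]
pot 525 [0.5102 0.143  0.0439] [array([0.5105, 0.1432]), array([0.0669, 0.0644]), np.float64(77.056)]
pin [{'centre': [140.5, 256.2], 'p': 0.62}]
pin_tip []
holder [{'centre': [145.7, 256.4], 'p': 0.85}]
pot_rim [{'centre': [270.8, 310.9], 'p': 0.74}]
```

View pics/w1.png

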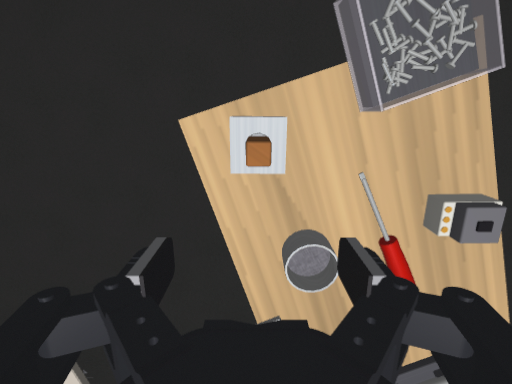

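```bash
python3 - <<'E'
from h import *
go((.4945,.306,.061),-108.4)
E
```

```text
t 4.05 pos [0.4811 0.2721 0.2048] rot [-8.9980e+01  2.0000e-02 -1.0806e+02] f [ 0.15 -0.74  0.63] w 0.08537975234046821
x -0.0364 y 0.1438 z 0.0022 turn 0.0060
```

Request:
move_arm(increments=[{"x":-0.036,"y":0.02,"z":0.002,"turn":0.007},{"x":-0.036,"y":0.05,"z":0.002,"turn":0.007},{"x":-0.036,"y":0.09,"z":0.002,"turn":0.007},{"x":-0.036,"y":0.12,"z":0.002,"turn":0.007},{"x":-0.036,"y":0.135,"z":0.002,"turn":0.007},{"x":-0.036,"y":0.143,"z":0.002,"turn":0.007},{"x":-0.036,"y":0.143,"z":0.002,"turn":0.007},{"x":-0.036,"y":0.143,"z":0.002,"turn":0.007}])

```text
t: 5.05
tool_pos: [0.4947, 0.3067, 0.0624]
tool_rot: [-89.9, 0.1, -108.4]
force: [-0.4, -0.5, 1.1]
gripper_width: 0.0858
```

Request:
move_arm(increments=[{"x":0.0,"y":0.0,"z":0.0,"turn":0.0},{"x":0.0,"y":0.0,"z":0.0,"turn":0.0},{"x":0.0,"y":0.0,"z":0.0,"turn":0.0},{"x":0.0,"y":0.0,"z":0.0,"turn":0.0},{"x":0.0,"y":0.0,"z":0.0,"turn":0.0},{"x":0.0,"y":0.0,"z":0.0,"turn":0.0},{"x":0.0,"y":0.0,"z":0.0,"turn":0.0}], claw=0.0, grip_force=100)

```text
t: 5.92
tool_pos: [0.4943, 0.3066, 0.0617]
tool_rot: [-90.0, 0.0, -108.4]
force: [-0.6, 0.1, 6.3]
gripper_width: 0.0212
```

```bash
python3 - <<'E'
from h import *
go((.4945,.306,.061),-108.4)
s=snapshot("wrist"); cv2.imwrite("pics/w2.png",s["color"])
E
```

```text
t 5.925 pos [0.4943 0.3066 0.0617] rot [-8.9980e+01  2.0000e-02 -1.0839e+02] f [-0.56  0.06  6.32] w 0.02122791304439278
x 0.0005 y 0.0007 z 0.0003 turn 0.0001
```

View pics/w2.png

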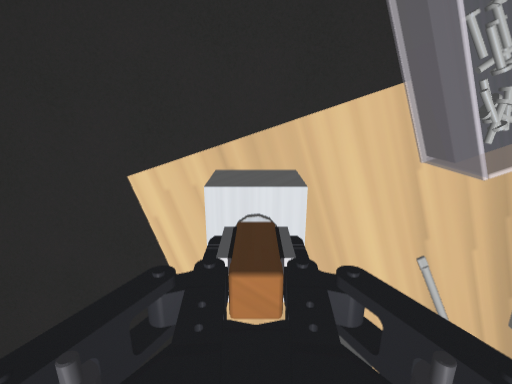

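Request:
move_arm(increments=[{"x":0.0,"y":-0.02,"z":0.0,"turn":0.0},{"x":0.0,"y":-0.05,"z":0.0,"turn":0.0},{"x":0.0,"y":-0.08,"z":0.0,"turn":0.0},{"x":0.0,"y":-0.08,"z":0.0,"turn":0.0},{"x":0.0,"y":-0.08,"z":0.0,"turn":0.0}])

```text
t: 6.6
tool_pos: [0.4936, 0.3063, 0.1403]
tool_rot: [-90.1, -0.1, -108.4]
force: [-0.7, 0.5, -2.8]
gripper_width: 0.0209
```

```bash
python3 - <<'E'
from h import *
go((.5115,.1415,.1417),-81.5)
s=snapshot("scene"); cv2.imwrite("pics/s3.png",cv2.resize(s["color"][60:220,220:432],None,fx=3.5,fy=3.5))
print(landmark_of(s,"pin_tip")[:2], proj(s,np.array([[.4943,.3066,state()['tool_pos'][2]-.0567]])))
E
```

```text
t 6.6 pos [0.4936 0.3063 0.1403] rot [-9.0070e+01 -6.0000e-02 -1.0839e+02] f [-0.7   0.55 -2.76] w 0.020936796352916977
x 0.1507 y -0.0014 z 0.0690 turn -0.4694
[{'centre': [116.0, 337.6], 'p': 0.58}] [[113.36914051 337.40553805]]
```

View pics/s3.png

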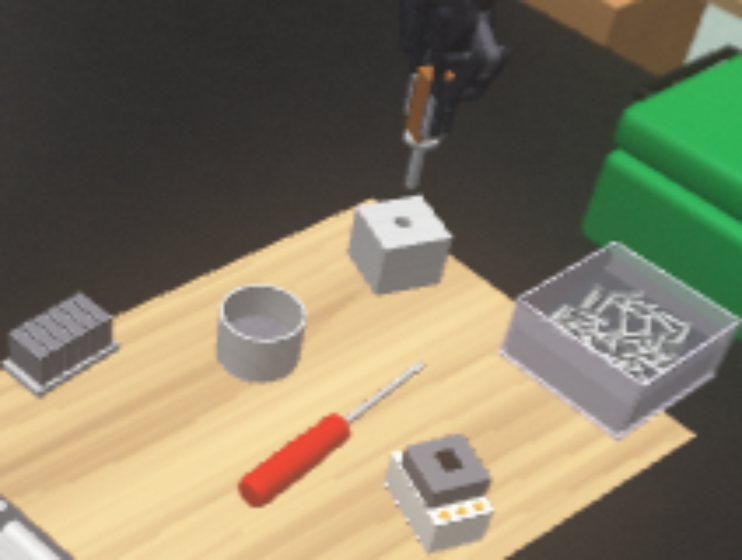

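Request:
move_arm(increments=[{"x":0.03,"y":0.0,"z":0.014,"turn":-0.09},{"x":0.07,"y":0.0,"z":0.032,"turn":-0.22},{"x":0.11,"y":0.0,"z":0.05,"turn":-0.35},{"x":0.14,"y":0.0,"z":0.064,"turn":-0.44},{"x":0.151,"y":0.0,"z":0.069,"turn":-0.469},{"x":0.151,"y":0.0,"z":0.069,"turn":-0.469},{"x":0.151,"y":0.0,"z":0.069,"turn":-0.469},{"x":0.151,"y":0.0,"z":0.069,"turn":-0.469}])

```text
t: 7.7
tool_pos: [0.5118, 0.1422, 0.1412]
tool_rot: [-90.0, 0.0, -81.5]
force: [-0.4, 0.3, -2.1]
gripper_width: 0.021
```

```bash
python3 - <<'E'
from h import *
go((.5115,.1415,.080),-81.5)
s=snapshot("scene"); cv2.imwrite("pics/s4.png",cv2.resize(s["color"][60:220,180:392],None,fx=3.5,fy=3.5))
E
```

```text
t 7.7 pos [0.5118 0.1422 0.1412] rot [-9.002e+01  1.000e-02 -8.149e+01] f [-0.44  0.28 -2.08] w 0.021006788212269683
x 0.0006 y 0.0612 z -0.0004 turn 0.0002
```

View pics/s4.png

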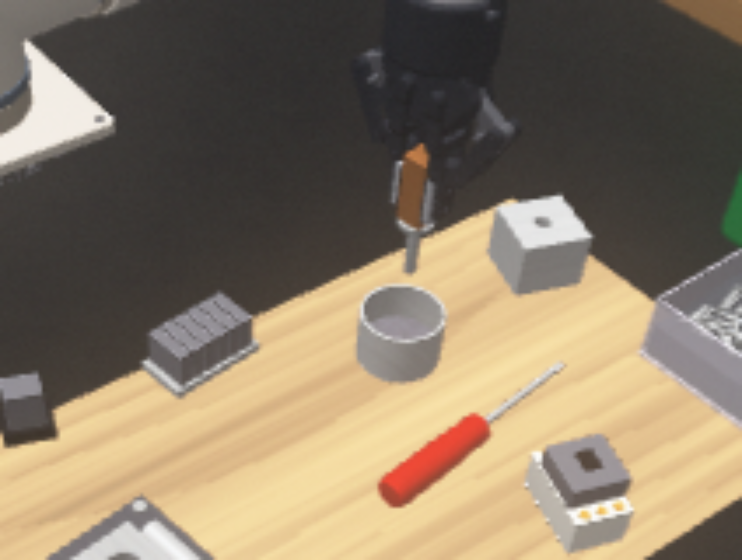

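The tip (crop 410,270) stands above the pot mouth (400,318). Dipping now.

Request:
move_arm(increments=[{"x":0.0,"y":0.02,"z":0.0,"turn":0.0},{"x":0.0,"y":0.04,"z":0.0,"turn":0.0},{"x":0.0,"y":0.055,"z":0.0,"turn":0.0},{"x":0.0,"y":0.061,"z":0.0,"turn":0.0},{"x":0.0,"y":0.061,"z":0.0,"turn":0.0},{"x":0.0,"y":0.061,"z":0.0,"turn":0.0},{"x":0.0,"y":0.061,"z":0.0,"turn":0.0},{"x":0.0,"y":0.061,"z":0.0,"turn":0.0}])

```text
t: 8.75
tool_pos: [0.5121, 0.1414, 0.0807]
tool_rot: [-90.0, -0.0, -81.5]
force: [-0.4, -0.1, -1.3]
gripper_width: 0.0208
```

```bash
python3 - <<'E'
from h import *
go((.5115,.1415,.150),-81.5)
s=snapshot("scene"); cv2.imwrite("pics/s5.png",cv2.resize(s["color"][60:220,180:392],None,fx=3.5,fy=3.5))
E
```

```text
t 8.75 pos [0.5121 0.1414 0.0807] rot [-89.97  -0.   -81.53] f [-0.44 -0.06 -1.3 ] w 0.02080631252367543
x -0.0001 y -0.0693 z -0.0006 turn -0.0005
```

View pics/s5.png

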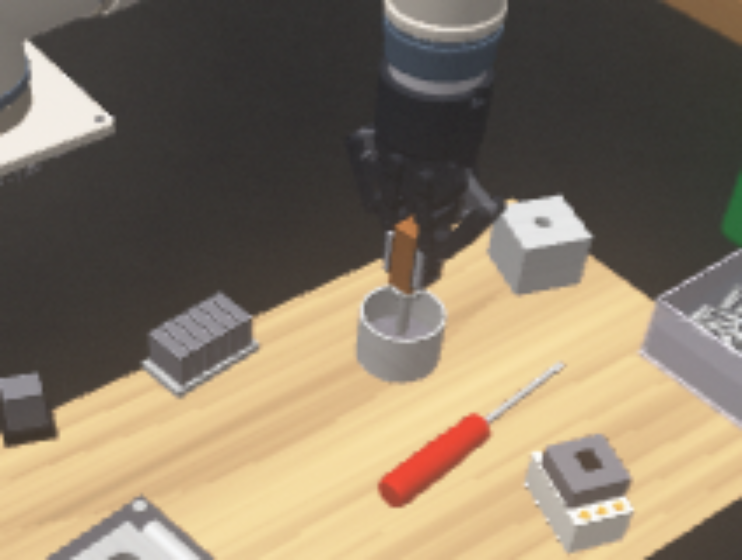

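```bash
python3 - <<'E'
from h import *
go((.6035,-.170,.150),-81.5)
E
```

```text
t 8.8 pos [0.5121 0.1415 0.0807] rot [-89.97  -0.   -81.52] f [ 0.48  0.28 -1.64] w 0.021017477002932796
x 0.3216 y -0.0693 z 0.0445 turn -0.0004
```

Request:
move_arm(increments=[{"x":0.0,"y":-0.03,"z":0.0,"turn":0.0},{"x":0.0,"y":-0.069,"z":0.0,"turn":0.0},{"x":0.0,"y":-0.069,"z":0.0,"turn":0.0},{"x":0.0,"y":-0.069,"z":0.0,"turn":0.0}])

```text
t: 9.3
tool_pos: [0.5117, 0.1414, 0.1489]
tool_rot: [-90.0, -0.0, -81.5]
force: [-0.4, 0.1, -2.5]
gripper_width: 0.021
```

```bash
python3 - <<'E'
from h import *
go((.6035,-.170,.150),-81.5)
E
```

```text
t 9.3 pos [0.5117 0.1414 0.1489] rot [-90.02  -0.   -81.53] f [-0.41  0.08 -2.54] w 0.020979943750184582
x 0.3215 y -0.0011 z 0.0449 turn -0.0004
```

Request:
move_arm(increments=[{"x":0.04,"y":0.0,"z":0.006,"turn":0.0},{"x":0.1,"y":0.0,"z":0.014,"turn":0.0},{"x":0.16,"y":0.0,"z":0.022,"turn":0.0},{"x":0.22,"y":0.0,"z":0.031,"turn":0.0},{"x":0.28,"y":0.0,"z":0.039,"turn":0.0},{"x":0.31,"y":0.0,"z":0.043,"turn":0.0},{"x":0.3215,"y":0.0,"z":0.045,"turn":0.0},{"x":0.3215,"y":0.0,"z":0.045,"turn":0.0},{"x":0.3215,"y":0.0,"z":0.045,"turn":0.0},{"x":0.3215,"y":0.0,"z":0.045,"turn":0.0}])

```text
t: 10.55
tool_pos: [0.6038, -0.1686, 0.1496]
tool_rot: [-90.0, 0.0, -81.4]
force: [0.5, 0.7, -1.5]
gripper_width: 0.0211
```

```bash
cat > look.py <<'E'
from h import *
import sys
tag=sys.argv[1]
st=state(); go((.6035,-.170,.150),-81.5)
o=np.array([.667,-.158]);a=np.radians(8.5)
X=np.array([np.cos(a),np.sin(a)]);Y=np.array([-np.sin(a),np.cos(a)])
for n in ["wrist","scene","top"]:
    s=snapshot(n); im=s["color"]
    if n=="scene": im=cv2.resize(im[170:320,160:360],None,fx=3.5,fy=3.5,interpolation=cv2.INTER_CUBIC)
    if n=="top": im=cv2.resize(im[90:220,240:360],None,fx=4,fy=4,interpolation=cv2.INTER_CUBIC)
    cv2.imwrite(f"pics/{n}{tag}.png",im)
    print(n)
    for k,z in dict(eye=.046,pointer=.055,mark=0,pin_tip=st["tool_pos"][2]-.0567).items():
        for d in landmark_of(s,k)[:2]:
            p=atz(s,d["centre"],z); print(' ',k,round(d["p"],2),np.round(d["centre"],1),np.round(p,4),'uv',np.round([(p[:2]-o)@X,(p[:2]-o)@Y],4))
    C=cloud(s).reshape(-1,3); q=C[:,:2]-o; u=q@X; v=q@Y; z=C[:,2]
    for nm,u0,u1,v0,v1,z0 in [("blade",.03,.06,.067,.08,.03),("blade top",.03,.06,.067,.08,.05),("fin",.03,.105,.052,.066,.03),("fin top",.03,.105,.055,.066,.05)]:
        m=(u>u0)&(u<u1)&(v>v0)&(v<v1)&(z>z0)&(z<.06)
        if m.sum()>3: print('  ',nm,m.sum(),'u pct',np.round(np.percentile(u[m],[5,25,50,75,95]),4),'v',np.round(np.percentile(v[m],[5,95]),4))
E
python3 look.py 6
```

```text
t 10.55 pos [ 0.6038 -0.1686  0.1496] rot [-89.99   0.   -81.44] f [ 0.45  0.74 -1.5 ] w 0.021094003577190396
x 0.0013 y -0.0004 z -0.0005 turn 0.0011
wrist
  eye 0.7 [189.3 254.8] [ 0.603  -0.1663  0.046 ] uv [-0.0645  0.0012]
  pointer 0.96 [120.5 446. ] [ 0.7506 -0.0817  0.055 ] uv [0.094  0.0631]
  mark 0.74 [104.4 363.7] [ 0.7001 -0.075   0.    ] uv [0.045  0.0772]
  mark 0.64 [209.4 257.9] [ 0.6117 -0.2016  0.    ] uv [-0.0611 -0.035 ]
   blade 196 u pct [0.0431 0.0435 0.0437 0.0441 0.0459] v [0.0707 0.0793]
   blade top 79 u pct [0.0432 0.0436 0.0441 0.0453 0.0463] v [0.0707 0.0793]
   fin 315 u pct [0.0882 0.0908 0.0911 0.0917 0.0938] v [0.0521 0.0634]
   fin top 93 u pct [0.0906 0.0911 0.0919 0.0932 0.0945] v [0.0553 0.0635]
scene
  eye 0.9 [220.7 214.9] [ 0.5995 -0.1654  0.046 ] uv [-0.0679  0.0027]
  pointer 0.88 [250.2 284.4] [ 0.7542 -0.088   0.055 ] uv [0.0966 0.0564]
  pointer 0.75 [134.1 333. ] [0.5324 0.2604 0.055 ] uv [-0.0712  0.4337]
  mark 0.41 [242.5 270.6] [ 0.695  -0.0764  0.    ] uv [0.0397 0.0766]
   blade 30 u pct [0.0445 0.0455 0.0461 0.0466 0.047 ] v [0.0688 0.0784]
   blade top 8 u pct [0.0445 0.0452 0.046  0.0464 0.0471] v [0.0693 0.0771]
   fin 17 u pct [0.0923 0.093  0.0934 0.0938 0.0945] v [0.053 0.062]
   fin top 7 u pct [0.0924 0.0929 0.0934 0.0938 0.0941] v [0.056  0.0616]
top
  eye 0.16 [158.5 298.4] [ 0.6588 -0.1491  0.046 ] uv [-0.0068  0.01  ]
  pointer 0.69 [125.8 274.6] [ 0.7519 -0.0842  0.055 ] uv [0.0949 0.0604]
  mark 0.46 [152.6 272.7] [ 0.6893 -0.0795  0.    ] uv [0.0336 0.0744]
   blade 13 u pct [0.0444 0.0449 0.0452 0.0455 0.0467] v [0.0702 0.0788]
   blade top 6 u pct [0.0451 0.0453 0.0457 0.0464 0.0469] v [0.0712 0.0788]
   fin 13 u pct [0.0919 0.092  0.0931 0.0938 0.0941] v [0.0536 0.0623]
   fin top 6 u pct [0.0921 0.0925 0.0935 0.0939 0.0941] v [0.0566 0.0623]
```

View pics/wrist6.png

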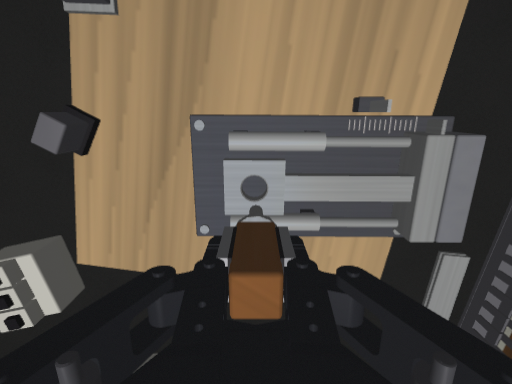

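View pics/scene6.png

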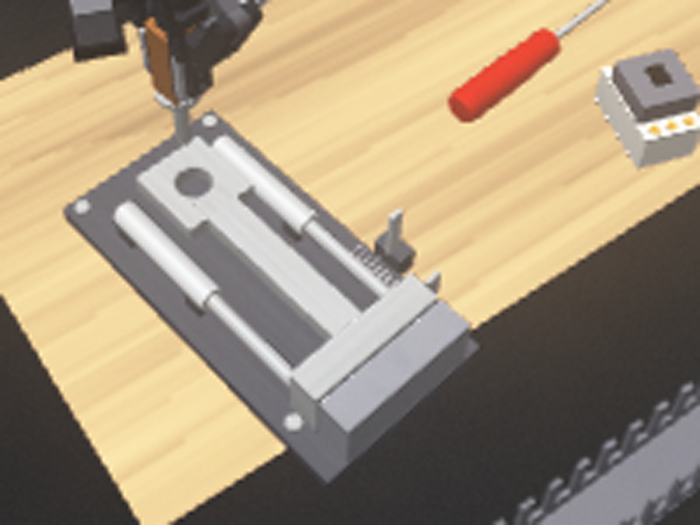

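```bash
python3 - <<'E'
from h import *
for n,c in [("wrist",(188,254)),("scene",(221,215)),]:
    s=snapshot(n); g=cv2.cvtColor(s["color"],cv2.COLOR_BGR2GRAY)
    r,q=c; w=22 if n=="wrist" else 12
    sub=cv2.resize(g[r-w:r+w,q-w:q+w],None,fx=8,fy=8,interpolation=cv2.INTER_CUBIC)
    cv2.imwrite(f"pics/hole_{n}.png",sub)
    t,b=cv2.threshold(sub,0,255,cv2.THRESH_OTSU+cv2.THRESH_BINARY_INV)
    cs,_=cv2.findContours(b,cv2.RETR_LIST,cv2.CHAIN_APPROX_NONE)
    for k in cs:
        if cv2.contourArea(k)<1500: continue
        pts=k[:,0,:]; P=np.array([atz(s,((y+.5)/8-.5+r-w,(x+.5)/8-.5+q-w),.046)[:2] for x,y in pts])
        A=np.c_[2*P,np.ones(len(P))]; so=np.linalg.lstsq(A,(P**2).sum(1),rcond=None)[0]
        print(n,t,len(k),np.round(so[:2],4),'r',np.sqrt(so[2]+so[0]**2+so[1]**2), cv2.minEnclosingCircle(P.astype(np.float32)))
    # tip in wrist
    if n=="wrist":
        p=state()['tool_pos'];print(proj(s,np.array([[p[0],p[1],p[2]-.0567]])))
E
```

```text
wrist 113.0 225 [ 0.6065 -0.1857] r 0.0041875569401420565 ((0.6067106127738953, -0.18649068474769592), 0.005954034626483917)
wrist 113.0 605 [ 0.6019 -0.1653] r 0.012385767381635665 ((0.6019195318222046, -0.16523367166519165), 0.012721123173832893)
[[208.7347754  255.16777909]]
scene 171.0 187 [ 0.6085 -0.1941] r 0.009287279683343821 ((0.607939600944519, -0.1924336850643158), 0.013673551380634308)
scene 171.0 222 [ 0.6016 -0.167 ] r 0.012146003062080458 ((0.601554811000824, -0.16694584488868713), 0.012800784781575203)
scene 171.0 251 [ 0.5706 -0.1655] r 0.012371627290364458 ((0.5717366933822632, -0.16513144969940186), 0.01828133687376976)
```

View pics/hole_wrist.png

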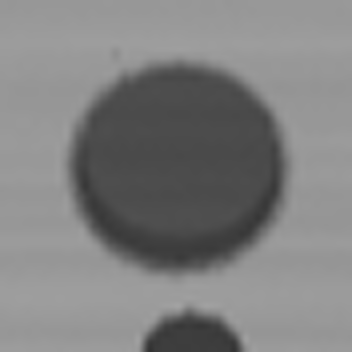

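```bash
python3 - <<'E'
from h import *
go((.6018,-.166,.079),-81.5)
E
```

```text
t 11.4 pos [ 0.6039 -0.1699  0.1493] rot [-90.     0.   -81.53] f [-0.14  0.46 -1.26] w 0.021307960632765605
x -0.0042 y 0.0703 z -0.0015 turn -0.0005
```

Request:
move_arm(increments=[{"x":-0.004,"y":0.0,"z":-0.0015,"turn":0.0},{"x":-0.004,"y":0.01,"z":-0.0015,"turn":0.0},{"x":-0.004,"y":0.025,"z":-0.0015,"turn":0.0},{"x":-0.004,"y":0.037,"z":-0.0015,"turn":0.0},{"x":-0.004,"y":0.05,"z":-0.0015,"turn":0.0},{"x":-0.004,"y":0.06,"z":-0.0015,"turn":0.0},{"x":-0.004,"y":0.07,"z":-0.0015,"turn":0.0},{"x":-0.004,"y":0.07,"z":-0.0015,"turn":0.0},{"x":-0.004,"y":0.07,"z":-0.0015,"turn":0.0},{"x":-0.004,"y":0.07,"z":-0.0015,"turn":0.0}])

```text
t: 12.65
tool_pos: [0.6021, -0.1662, 0.0799]
tool_rot: [-90.0, -0.0, -81.5]
force: [-0.0, -0.3, -1.5]
gripper_width: 0.021
```

```bash
python3 look.py 7
```

```text
t 12.65 pos [ 0.6021 -0.1662  0.0799] rot [-8.995e+01 -3.000e-02 -8.152e+01] f [-0.01 -0.25 -1.48] w 0.02102997200082823
x 0.0039 y -0.0701 z 0.0008 turn -0.0003
wrist
  mark 0.79 [103.9 399.3] [ 0.7   -0.074  0.   ] uv [0.0451 0.0782]
  pin_tip 0.9 [206.8 256.6] [ 0.603  -0.1645  0.0232] uv [-0.0643  0.003 ]
   blade 515 u pct [0.043  0.0434 0.0438 0.0444 0.0463] v [0.0706 0.0795]
   blade top 191 u pct [0.0435 0.0439 0.0444 0.0455 0.0468] v [0.0706 0.0795]
   fin 491 u pct [0.0862 0.0907 0.0913 0.0917 0.0923] v [0.0521 0.0634]
   fin top 8 u pct [0.0901 0.0903 0.0911 0.0912 0.0917] v [0.055  0.0595]
scene
  eye 0.73 [148.7 298.8] [0.5183 0.1491 0.046 ] uv [-0.1017  0.3257]
  eye 0.72 [224.6 212.2] [ 0.6055 -0.176   0.046 ] uv [-0.0635 -0.0087]
  pointer 0.93 [248.  284.7] [ 0.7503 -0.0841  0.055 ] uv [0.0933 0.0608]
  pointer 0.69 [205.6 342.9] [0.736  0.0991 0.055 ] uv [0.1062 0.2441]
  mark 0.72 [230.5 214.5] [ 0.5924 -0.166   0.    ] uv [-0.075   0.0031]
  mark 0.52 [245.5 276.7] [ 0.7095 -0.0697  0.    ] uv [0.055 0.081]
  pin_tip 0.71 [228.  215.4] [ 0.6026 -0.1678  0.0232] uv
[... 194 characters left out ...]
.0931 0.0937 0.094  0.0943] v [0.0538 0.0622]
   fin top 6 u pct [0.0923 0.0929 0.0937 0.094  0.0942] v [0.0568 0.0611]
top
  eye 0.7 [159.9 119.5] [0.6618 0.3537 0.046 ] uv [0.0705 0.5068]
  pointer 0.71 [123.8 271.2] [ 0.7579 -0.0748  0.055 ] uv [0.1022 0.0689]
  mark 0.4 [150.5 271.1] [ 0.6957 -0.0749  0.    ] uv [0.0406 0.0779]
  mark 0.22 [203.  405.3] [ 0.5362 -0.4576  0.    ] uv [-0.1736 -0.2769]
   blade 14 u pct [0.0442 0.0445 0.045  0.046  0.0465] v [0.0702 0.0788]
   blade top 6 u pct [0.0444 0.0446 0.0456 0.0463 0.0465] v [0.0712 0.0781]
   fin 13 u pct [0.0922 0.0925 0.0928 0.0932 0.0947] v [0.0535 0.0623]
   fin top 5 u pct [0.0926 0.093  0.0941 0.0945 0.0948] v [0.0571 0.0623]
```

View pics/scene7.png

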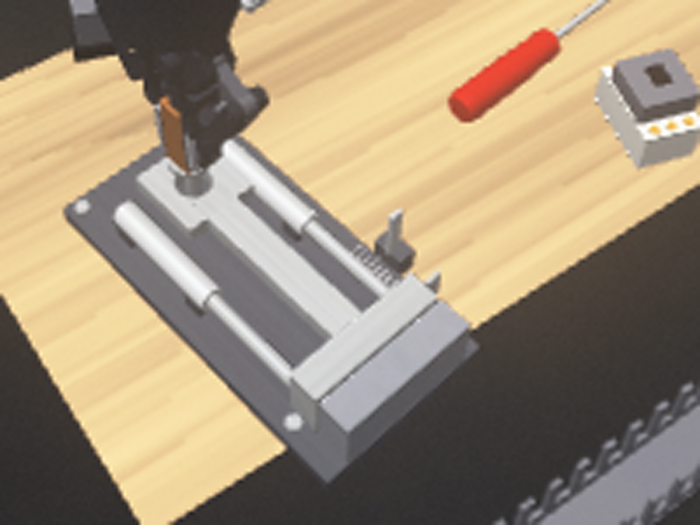

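View pics/wrist7.png

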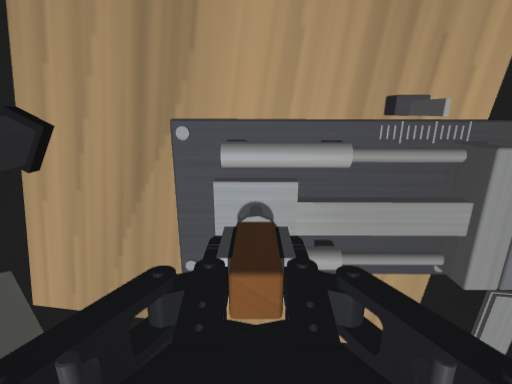

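Request:
move_arm(increments=[{"x":0.0,"y":0.0,"z":-0.004,"turn":0.0},{"x":0.0,"y":0.0,"z":-0.008,"turn":0.0},{"x":0.0,"y":0.0,"z":-0.012,"turn":0.0},{"x":0.0,"y":0.0,"z":-0.017,"turn":0.0},{"x":0.0,"y":0.0,"z":-0.022,"turn":0.0},{"x":0.0,"y":0.0,"z":-0.027,"turn":0.0},{"x":0.0,"y":0.0,"z":-0.032,"turn":0.0},{"x":0.0,"y":0.0,"z":-0.037,"turn":0.0},{"x":0.0,"y":0.0,"z":-0.042,"turn":0.0},{"x":0.0,"y":0.0,"z":-0.046,"turn":0.0},{"x":0.0,"y":0.0,"z":-0.05,"turn":0.0},{"x":0.0,"y":0.0,"z":-0.05,"turn":0.0}])

```text
t: 14.9
tool_pos: [0.5521, -0.1735, 0.0795]
tool_rot: [-90.0, 0.0, -81.5]
force: [4.2, 1.4, -2.4]
gripper_width: 0.0206
```

```bash
python3 look.py 8
```

```text
t 14.9 pos [ 0.5521 -0.1735  0.0795] rot [-9.001e+01  1.000e-02 -8.153e+01] f [ 4.23  1.43 -2.41] w 0.020636136189513682
x 0.0041 y -0.0705 z 0.0514 turn -0.0005
wrist
  eye 0.65 [136.8  91.8] [ 0.4427 -0.1332  0.046 ] uv [-0.2181  0.0577]
  eye 0.58 [217.8 265.7] [ 0.5589 -0.1707  0.046 ] uv [-0.1088  0.0034]
  mark 0.78 [105.6 467.7] [ 0.7016 -0.0749  0.    ] uv [0.0465 0.077 ]
  pin_tip 0.96 [206.9 258.2] [ 0.5541 -0.1717  0.0228] uv [-0.1137  0.0031]
  pin_tip 0.24 [220.6 264.4] [ 0.5605 -0.1821  0.0228] uv [-0.1088 -0.0081]
   blade 245 u pct [0.0427 0.0433 0.0436 0.0441 0.0448] v [0.0705 0.0795]
   fin 260 u pct [0.0398 0.0473 0.048  0.0485 0.049 ] v [0.0521 0.0634]
scene
  eye 0.95 [209.4 202.4] [ 0.5548 -0.1725  0.046 ] uv [-0.1131  0.0022]
  eye 0.45 [236.8 269.3] [ 0.7045 -0.0899  0.046 ] uv [0.0471 0.0618]
  pointer 0.89 [233.8 272.3] [ 0.7066 -0.0838  0.055 ] uv [0.0501 0.0675]
  pointer 0.58 [237.2 222.3] [ 0.6528 -0.178   0.055 ] uv [-0.017  -0.0177]
  mark 0.57 [243.9 270.6] [ 0.698  -0.0787  0.    ] uv [0.0424 0.0739]
  pin_tip 0.68 [214.2 200.6] [ 0.5476 -0.1759  0.0
[... 279 characters left out ...]
 0.0499 0.0511 0.0515 0.0522] v [0.0565 0.0624]
top
  eye 0.33 [146.1 197.2] [0.6984 0.134  0.046 ] uv [0.0742 0.2842]
  eye 0.23 [154.7 272.2] [ 0.6706 -0.0763  0.046 ] uv [0.0157 0.0802]
  pointer 0.92 [136.7 276. ] [ 0.72   -0.0875  0.055 ] uv [0.0628 0.0619]
  mark 0.47 [203.6 408.1] [ 0.5344 -0.4656  0.    ] uv [-0.1766 -0.2846]
  mark 0.39 [153.6 270.8] [ 0.6863 -0.0739  0.    ] uv [0.0316 0.0803]
   blade 14 u pct [0.0441 0.0444 0.0448 0.0457 0.047 ] v [0.0698 0.0789]
   blade top 7 u pct [0.044  0.0443 0.0451 0.0463 0.0472] v [0.0714 0.079 ]
   fin 16 u pct [0.0487 0.0491 0.0497 0.0517 0.0521] v [0.0524 0.0632]
   fin top 6 u pct [0.0493 0.0497 0.0508 0.0519 0.0523] v [0.0554 0.0612]
```

View pics/scene8.png

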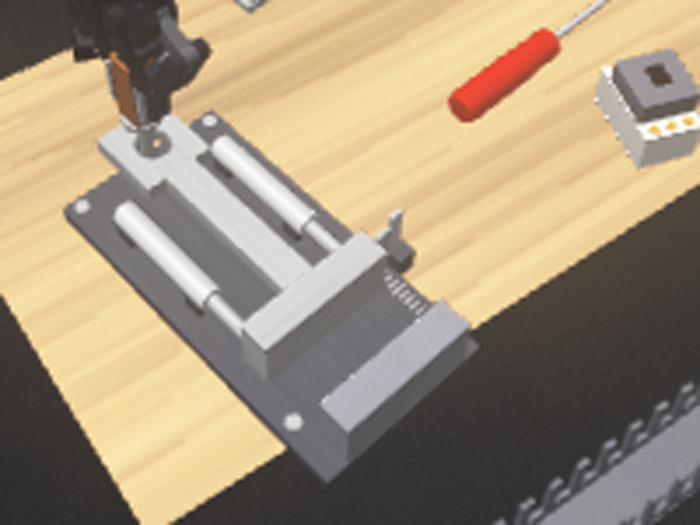

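View pics/wrist8.png

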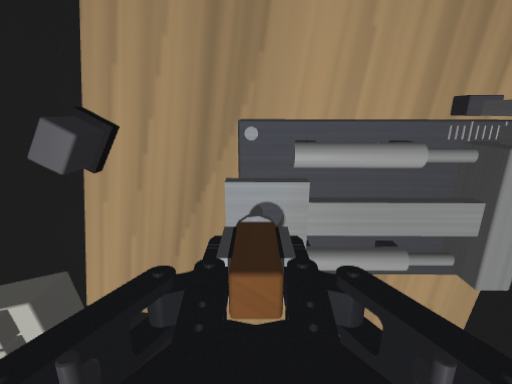

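Request:
move_arm(increments=[{"x":0.0,"y":0.0,"z":-0.002,"turn":0.0},{"x":0.0,"y":0.0,"z":-0.004,"turn":0.0},{"x":0.0,"y":0.0,"z":-0.0048,"turn":0.0},{"x":0.0,"y":0.0,"z":-0.0048,"turn":0.0},{"x":0.0,"y":0.0,"z":-0.0048,"turn":0.0},{"x":0.0,"y":0.0,"z":-0.0048,"turn":0.0}])

```text
t: 16.4
tool_pos: [0.5477, -0.1742, 0.0794]
tool_rot: [-90.0, 0.0, -81.5]
force: [3.9, 2.7, -2.0]
gripper_width: 0.021
```

```bash
python3 look.py 9
```

```text
t 16.4 pos [ 0.5477 -0.1742  0.0794] rot [-89.99   0.   -81.52] f [ 3.91  2.71 -1.97] w 0.021010973107146662
x 0.0041 y -0.0706 z 0.0558 turn -0.0003
wrist
  eye 0.8 [217.9 266.3] [ 0.5549 -0.1714  0.046 ] uv [-0.1128  0.0033]
  pin_tip 0.98 [208.3 256.2] [ 0.5484 -0.1737  0.0227] uv [-0.1196  0.002 ]
   blade 133 u pct [0.0427 0.0431 0.0436 0.0439 0.0443] v [0.0705 0.0792]
   fin 256 u pct [0.0354 0.0428 0.0436 0.0441 0.0447] v [0.0521 0.0634]
scene
  eye 0.71 [208.1 202.9] [ 0.5521 -0.1696  0.046 ] uv [-0.1154  0.0055]
  pointer 0.74 [235.5 270.1] [ 0.7074 -0.0904  0.055 ] uv [0.05   0.0608]
  pointer 0.34 [274.6  87.8] [ 0.5778 -0.4456  0.055 ] uv [-0.1307 -0.2712]
  pin_tip 0.65 [213.5 201.7] [ 0.5473 -0.1727  0.0227] uv [-0.1206  0.0031]
   blade 27 u pct [0.0442 0.0455 0.046  0.0466 0.0469] v [0.0686 0.0779]
   blade top 8 u pct [0.0441 0.0446 0.0454 0.0462 0.0467] v [0.0693 0.0777]
   fin 18 u pct [0.0434 0.0457 0.0461 0.0465 0.047 ] v [0.0536 0.062 ]
   fin top 7 u pct [0.0437 0.0449 0.046  0.0461 0.0463] v [0.0559 0.0617]
top
  pointer 0.88 [139.8 276.5] [ 0.7109 -0.0887  0.055 ] uv [0.0537 0.062 ]
  pointer 0.27 [145.7 197.8] [0.6969 0.1309 0.055 ] uv [0.0723 0.2813]
  mark 0.61 [151.  270.6] [ 0.6942 -0.0734  0.    ] uv [0.0394 0.0796]
  mark 0.47 [209.4 194.4] [0.5251 0.1466 0.    ] uv [-0.0954  0.3223]
  pin_tip 0.36 [143.9 197.2] [0.7119 0.138  0.0227] uv [0.0881 0.2861]
   blade 14 u pct [0.044  0.0446 0.045  0.0454 0.0462] v [0.0701 0.0788]
   blade top 6 u pct [0.0449 0.0451 0.0456 0.0459 0.0464] v [0.0711 0.0789]
   fin 12 u pct [0.0447 0.0449 0.0452 0.0459 0.0472] v [0.0529 0.0618]
   fin top 5 u pct [0.0449 0.045  0.0466 0.0471 0.0472] v [0.056  0.0619]
```

View pics/scene9.png

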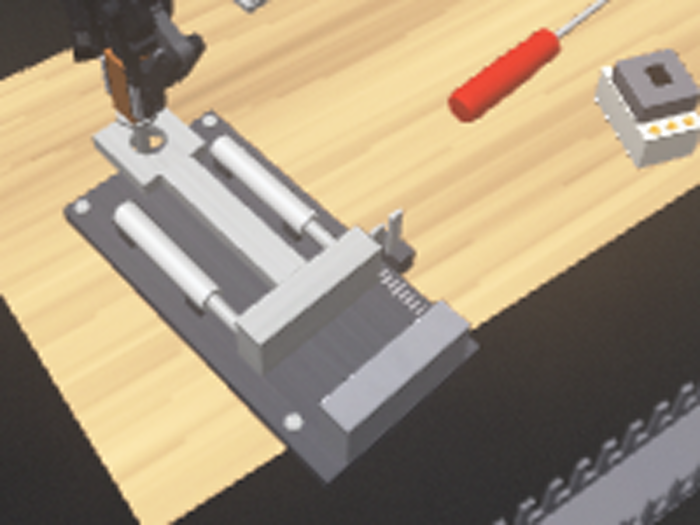

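View pics/top9.png

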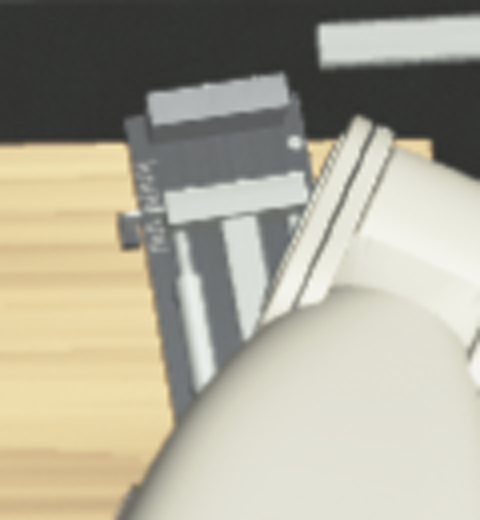

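```bash
python3 - <<'E'
from h import *
s=state();print(s['tool_pos'],s['force'],s['gripper_width'],s['t'])
print(job_done())
E
```

```text
[ 0.54767956 -0.17420368  0.07941662] [ 3.70840115  3.27969822 -0.92656764] 0.02110099495981368 17.15
the job is handed in; nothing more can be done
None
```

I took the pin from the holder (set to 100 N grip) and dipped its tip about 21 mm below the pot rim. I then put it through the draw eye and pulled the slide out about 47 mm. The job was handed in at t = 17.2 s with the pin still gripped and holding the slide; it reports no verdict.

Last checks before handing in:
- **Index:** in all three cameras' depth readings, the pointer and the blade agree to within 0.5 mm in the median. The point network placed the pointer 5–9 mm off the blade in the scene and top views. I took that as network error because it had been similarly scattered before.
- **Pull:** the wrist force was about 5 N sideways, close to the expected spring load. The tip sits about 23 mm below the eye's upper face.
- **Clearance:** the fingertips are about 33 mm above the draw eye.
- **Other things:** the pot was upright and in place in the picture taken while dipping. I did not look at the pot again afterwards, and I did not re-measure the other loose objects.

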